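Press the flask stoppers home, smallest to largest

TASK

Three glass flasks on the bench have their stoppers standing a little proud. With a light fingertip press from above, push each stopper fully home, first the small flask's, then the medium one's, then the large one's. Do not grasp, lift, tip or shove the flasks about, and leave everything else on the bench alone.

Things in the scene. Friction and masses are not known exactly. Their poses are not given: they have to be found in the camera images.
- flask_small: The small conical flask of clear glass, loose on the bench: base 52 mm across, 78 mm tall to the lip, neck 22 mm across; origin at the centre of its underside, z up along its axis.
- stopper_small_top (a point): Centre of the flat top face of the dark rubber stopper in the small flask; head a disc 28 mm across and 10 mm thick, on the flask's axis. Its top is 98 mm above the flask's underside when the joint reads 0 and 88 mm when fully home (head on the lip).
- stopper_small (a joint): How far the stopper of the small flask is pressed in (m): starts between 0 and 0.002 (standing about 8 to 10 mm proud of the lip), 0.010 is fully home against a hard stop. It slides straight down against a steady friction of about 3 N, has no spring and stays where it is left.
- flask_medium: The medium conical flask of clear glass, loose on the bench: base 66 mm across, 100 mm tall to the lip, neck 26 mm across; origin at the centre of its underside, z up along its axis.
- stopper_medium_top (a point): Centre of the flat top face of the dark rubber stopper in the medium flask; head a disc 34 mm across and 10 mm thick, on the flask's axis. Its top is 120 mm above the flask's underside when the joint reads 0 and 110 mm when fully home (head on the lip).
- stopper_medium (a joint): How far the stopper of the medium flask is pressed in (m): starts between 0 and 0.002 (standing about 8 to 10 mm proud of the lip), 0.010 is fully home against a hard stop. It slides straight down against a steady friction of about 3 N, has no spring and stays where it is left.
- flask_large: The large conical flask of clear glass, loose on the bench: base 84 mm across, 128 mm tall to the lip, neck 32 mm across; origin at the centre of its underside, z up along its axis.
- stopper_large_top (a point): Centre of the flat top face of the dark rubber stopper in the large flask; head a disc 40 mm across and 10 mm thick, on the flask's axis. Its top is 148 mm above the flask's underside when the joint reads 0 and 138 mm when fully home (head on the lip).
- stopper_large (a joint): How far the stopper of the large flask is pressed in (m): starts between 0 and 0.002 (standing about 8 to 10 mm proud of the lip), 0.010 is fully home against a hard stop. It slides straight down against a steady friction of about 3 N, has no spring and stays where it is left.
- beaker: Small open glass beaker, 42 mm across, 55 mm tall, loose; not part of the job. Origin at its underside.
- jar: Small amber glass jar with white cap, 40 mm across, 48 mm tall, loose; not part of the job. Origin at its underside.
- reagent_bottle: Clear glass bottle with blue cap, 72 mm across, 135 mm tall, loose; not part of the job. Origin at its underside.
- bowl: Green plastic bowl, 170 mm across, 70 mm tall, loose; not part of the job. Origin at its underside.
- meter: Yellow and black pen meter lying flat, 32 x 170 x 20 mm, long along its y, loose; not part of the job. Origin at its underside.
- tip_tray: White open tray, 100 x 140 x 30 mm, loose; not part of the job. Origin at its underside.
- brush: Brush lying flat, 170 mm long, loose; not part of the job. Origin at its underside.
- hotplate: Brown double hotplate fixed at the right side of the bench, 480 x 240 x 80 mm, with a lidded pot on its far plate reaching 190 mm high; origin under the middle of the hotplate. Not part of the job.
- balance: White bench balance fixed at the left side, 280 x 200 x 72 mm; origin at the centre of its underside. Not part of the job.

How it is judged:
On the way, in this order (a step that is already met when the one before it is completed fails the run):
1. the stopper of the small flask is pressed home, the larger ones still standing proud (value of joint stopper_small above 0.008 m and value of joint each of stopper_medium, stopper_large below 0.005 m), for 0.1 s.
2. the stopper of the medium flask is pressed home, the larger ones still standing proud (value of joint stopper_medium above 0.008 m and value of joint stopper_large below 0.005 m), for 0.1 s.
3. the stopper of the large flask is pressed home (value of joint stopper_large above 0.008 m), for 0.1 s.
At the end, for the whole second after the job is handed in: All three stoppers are pressed in by more than 8 of their 10 mm, and the flasks stand at rest, upright (within 0.1 rad), within 30 mm of where they started (value of joint each of stopper_small, stopper_medium, stopper_large above 0.008 m and distance of each of flask_small, flask_medium, flask_large from where it was at the start of the episode below 0.03 m and angle between each of flask_small, flask_medium, flask_large's own z axis and vertical below 0.1 rad and linear speed of each of flask_small, flask_medium, flask_large below 0.02 m/s); the robot touches nothing.
It fails at once if a flask lifted or carried (height (world z) of any of flask_small, flask_medium, flask_large above 0.012 m).
It fails at once if a flask tipped by more than 0.25 rad (angle between any of flask_small, flask_medium, flask_large's own z axis and vertical above 0.25 rad).
It fails at once if a flask shoved more than 40 mm (distance of any of flask_small, flask_medium, flask_large from where it was at the start of the episode above 0.04 m).
It fails at once if a flask or its stopper pressed or squeezed with more than 35 N (contact force between the fingers and flask_small above 35 N or contact force between the fingers and flask_medium above 35 N or contact force between the fingers and flask_large above 35 N).
It fails at once if another thing on the bench pushed more than 25 mm (distance of any of beaker, jar, reagent_bottle, bowl, meter, tip_tray, brush from where it was at the start of the episode above 0.025 m).
It also fails if it takes over 45 s, if anything falls off the work surface, if the arm or the gripper's body presses on something with over 40 N, if the wrist force passes 120 N, or if a joint passes its speed limit or range.

ROBOT

A 6-joint arm with a two-finger parallel gripper is mounted at the origin on the work surface. World frame = base frame: x ahead of the robot, y to its left, z up, the work surface at z = 0. Lengths are in m, angles in rad, forces in N, time in s.
With the tool pointing down it reaches from about 0.4 to 0.825 m from the base axis. Payload 7 kg.
Tool frame: the origin (TCP) lies at the very end of the fingers, on their centre line; the grasp point (between the pads) lies 19 mm behind it; z points along the fingers, y is the direction in which the jaws open and shut (so a half turn about z gives the same grasp; the last joint's range is limited). The gripper opens to 88 mm and grips with 3 to 60 N. Pads are 19 mm wide; open, the fingers measure 130 mm over their backs; the gripper's body (78 mm by 193 mm) begins 47 mm behind the grasp point.
Start: joints at [-0.998, 0.359, 0.012, 0, -1.224, -0.288], TCP at [0.19, -0.648, 0.227] pointing down, gripper open.
Joint ranges: [-3.07, 3.07], [-1.43, 2.12], [-1.02, 1.25], [-3.03, 1.67], [-3.05, -0], [-3.03, 3.03]. Speed limits (rad/s): [2.39, 2.39, 3.01, 3.14, 3.14, 3.14].

INTERFACE

Orientations are given as [roll, pitch, yaw] about the fixed x, y, z axes, in that order (R = Rz(yaw) Ry(pitch) Rx(roll)).
In Python, from station import arm gives the robot as it stands.
- The arm moves only by the shell command python3 -m inch 'ROWS' [FORCE]. ROWS is text: rows parted by semicolons, each of 7 numbers parted by spaces: the closure, from 0 (fully open) to 1 (shut), then the shift along the tool's x, y, z each as a share of 300 mm, from -1 to 1, then the turn, a rotation vector about the tool's x, y, z each as a share of 60 degrees, from -1 to 1. In form: grip tx ty tz rx ry rz; .... A call has 1 to 12 rows; each row is the pose to reach, as a shift and turn from the pose commanded when the call began, along the tool's axes at that moment; what a row does not reach only later rows make up. A row lasts 1/10 s, in which the tool goes at most 50 mm and 8.59 degrees, less where a joint would pass 70% of its speed; a pose out of reach is approached as far as the arm can. A call with a number of a shift or a turn outside -1 to 1 is refused whole. A call with a gripper value outside its range is refused whole. The fingers move at their own pace and stop on an object; FORCE is the grip in N (left out, the last holds). Time passes only in rows, so rows that repeat a pose let the fingers close. It gives the time, the measured TCP pose, the force and the opening at its end, in the units of the state.
- arm.get_state(): the state, without advancing time (a new reading comes with each control period).
- arm.grab_frame(name): name is "scene" or "top"; returns a dict with "img" (480x640x3 uint8, red, green, blue), "range_z" (480x640 float32, m along the optical axis (not along the pixel's ray), 0 where there is no reading), "fx", "fy", "cx", "cy" (pixels), "extrinsics" (4x4, takes a point from world to camera coordinates). Camera axes: x right, y up, looking along -z (the intrinsics and any distortion apply to the point x, -y, -z); pixel columns grow to the right and rows downward; lengths in m; the calibration is good to about 2 mm. A picture is of the moment at which its call begins.
- arm.job_done(): hands the job in, once; it reports no verdict.
The state is a dict: "t": time; "q": joint angles; "qd": joint speeds; "joint_efforts": joint torques, N m; "eef_pos": TCP position; "ee_rot": TCP orientation; "force": force on the tool from outside, world axes, zero at the start; "moment": the same for the moment, N m; "width": finger opening in m.
Only numpy, scipy, OpenCV 4.12 (cv2) and the standard library are available. Lean on these libraries where they do the work, as an engineer would, in place of code of your own. Each camera call takes 0.05 s, during which the arm holds its last target.

## Working session

There is one attempt and no reset: what is moved stays moved. The work goes in short steps, Python scripts to look and compute and a shell command to move; the robot and the scene stay as the last step left them, time stands still between calls to the robot, and variables do not carry over. Pictures are saved under pics/ and viewed, and the job is handed in when it is done.

```bash
mkdir -p pics; ls; cat > h.py <<'E'
import numpy as np, cv2
from station import arm
def grab(n,save=None):
    f=arm.grab_frame(n)
    if save: cv2.imwrite('pics/'+save,cv2.cvtColor(f['img'],cv2.COLOR_RGB2BGR))
    np.savez('pics/%s.npz'%n,**{k:v for k,v in f.items() })
    return f
def world(f,u,v,z=None):
    d=f['range_z'][int(v),int(u)] if z is None else z
    p=np.array([(u-f['cx'])/f['fx']*d,-(v-f['cy'])/f['fy']*d,-d,1])
    return (np.linalg.inv(f['extrinsics'])@p)[:3]
def onplane(f,u,v,h):
    a=world(f,u,v,0.0);b=world(f,u,v,1.0);t=(h-a[2])/(b[2]-a[2]);return a+t*(b-a)
E
python3 - <<'E'
from h import *
for n in('scene','top'):
    f=grab(n,n+'0.png');print(n,f['fx'],f['fy'],f['cx'],f['cy'],f['extrinsics'].round(3).tolist(),[k for k in f])
print(arm.get_state())
E
```

```text
pics
scene 618.335914041793 618.335914041793 317.6392090734475 239.7565142485208 [[0.527, 0.85, 0.002, -0.313], [-0.637, 0.394, 0.662, 0.287], [0.562, -0.351, 0.749, -2.03], [0.0, 0.0, 0.0, 1.0]] ['img', 'range_z', 'fx', 'fy', 'cx', 'cy', 'extrinsics']
top 566.625402588722 566.625402588722 312.8144488898223 237.69643265295034 [[-0.017, -1.0, 0.003, -0.007], [0.998, -0.017, 0.066, -0.58], [-0.066, 0.004, 0.998, -1.919], [0.0, 0.0, 0.0, 1.0]] ['img', 'range_z', 'fx', 'fy', 'cx', 'cy', 'extrinsics']
{'t': 0.1, 'q': array([-9.97895444e-01,  3.59302623e-01,  1.11526849e-02, -3.13107203e-04,
       -1.22409734e+00, -2.88106403e-01]), 'qd': array([-0.00028876, -0.00029736,  0.00260165,  0.00213614,  0.00059274,
       -0.00117683]), 'joint_efforts': array([-3.03389599e-03, -5.84162772e+01,  2.93748629e+01,  7.01565385e+00,
        1.01312526e-02, -7.38019548e-05]), 'eef_pos': array([ 0.1895046 , -0.64739634,  0.22572469]), 'ee_rot': array([ 3.14011786e+00, -1.30081350e-04, -2.85690468e+00]), 'force': array([0.58070895, 0.26185421, 0.33568088]), 'moment': array([-0.05744762, -0.03765497,  0.00520505]), 'width': 0.08731929621897301}
```

View pics/scene0.png

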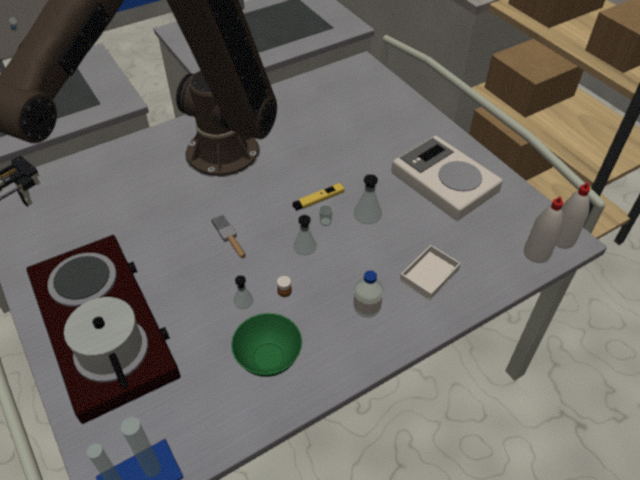

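View pics/top0.png

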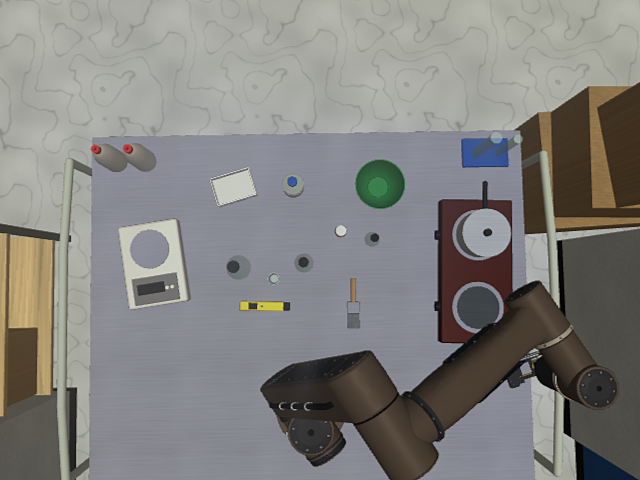

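The scene view shows the stoppers at about (241,281) small, (304,220) medium and (371,181) large. In the top view they are at about (374,238), (303,262) and (234,267). The jar is near the small flask, and the beaker and meter are near the medium and large ones. Next I'll zoom in and measure.

```bash
python3 - <<'E'
from h import *
tiles=[]
for n,cs in(('scene',[(241,287),(304,228),(371,190)]),('top',[(374,238),(303,262),(236,267)])):
    f=dict(np.load('pics/%s.npz'%n)); bgr=cv2.cvtColor(f['img'],cv2.COLOR_RGB2BGR)
    r=[]
    for u,v in cs:
        t=cv2.resize(bgr[v-20:v+20,u-20:u+20],None,fx=6,fy=6,interpolation=cv2.INTER_NEAREST);r.append(t)
        g=cv2.cvtColor(f['img'],cv2.COLOR_RGB2GRAY)
        m=np.zeros_like(g);m[v-20:v+20,u-20:u+20]=(g[v-20:v+20,u-20:u+20]<60)
        k,l,s,c=cv2.connectedComponentsWithStats(m)
        for i in range(1,k):
            if s[i,4]>8:
                ys,xs=np.where(l==i);P=np.array([world(f,x,y) for x,y in zip(xs,ys)])
                print(n,s[i].tolist(),c[i].round(2),np.median(P,0).round(4),'zmax',np.percentile(P[:,2],90).round(4))
                if n=='top':
                    print('   depthZ', np.sort(P[:,2])[::max(1,len(P)//8)].round(3))
    tiles.append(np.hstack(r))
cv2.imwrite('pics/z.png',np.vstack(tiles))
E
```

```text
scene [236, 276, 10, 15, 109] [240.4  282.21] [ 0.5803 -0.2205  0.0984] zmax 0.1051
scene [295, 208, 7, 2, 10] [297.7 208.3] [0.3604 0.0732 0.0124] zmax 0.0133
scene [299, 215, 11, 16, 133] [304.07 221.89] [0.5026 0.0132 0.1189] zmax 0.123
scene [364, 175, 13, 17, 165] [370.09 182.18] [0.4928 0.2356 0.1471] zmax 0.1517
top [371, 234, 8, 8, 48] [374.33 237.27] [ 0.5731 -0.2181  0.0989] zmax 0.1066
   depthZ [0.086 0.093 0.095 0.097 0.099 0.101 0.103 0.106]
top [299, 257, 9, 10, 70] [303.   261.93] [0.4948 0.0164 0.1189] zmax 0.1239
   depthZ [0.109 0.114 0.116 0.117 0.119 0.12  0.121 0.122 0.124]
top [228, 262, 11, 11, 28] [234.57 267.68] [0.4785 0.2301 0.1483] zmax 0.1535
   depthZ [0.14  0.143 0.144 0.145 0.147 0.149 0.151 0.152 0.153 0.161]
```

View pics/z.png

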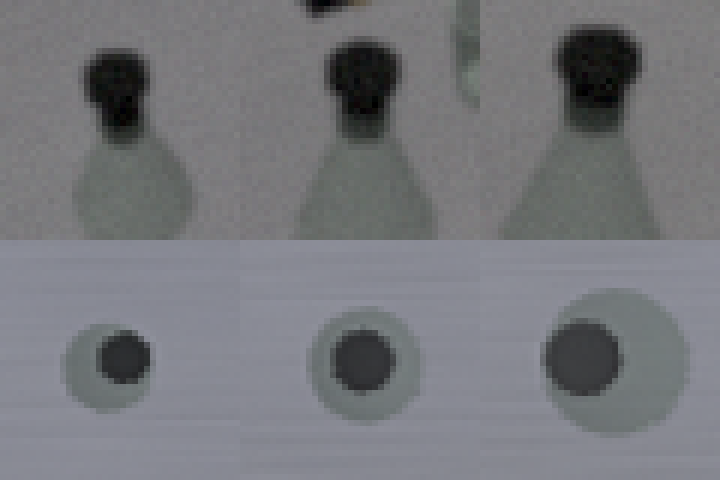

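```bash
python3 - <<'E'
from h import *
from scipy.optimize import least_squares
ft=dict(np.load('pics/top.npz'));fs=dict(np.load('pics/scene.npz'))
def proj(f,p):
    q=f['extrinsics']@np.r_[p,1];d=-q[2];return np.array([f['cx']+f['fx']*q[0]/d,f['cy']-f['fy']*q[1]/d])
g=cv2.cvtColor(ft['img'],cv2.COLOR_RGB2GRAY);gs=cv2.cvtColor(fs['img'],cv2.COLOR_RGB2GRAY)
for (u,v),(us,vs),h0,r,base in(((374,237),(241,284),.097,.014,.026),((303,262),(304,224),.119,.017,.033),((234,267),(371,185),.147,.02,.042)):
    m=np.zeros_like(g);m[v-10:v+10,u-10:u+10]=g[v-10:v+10,u-10:u+10]<98
    M=cv2.moments(m,True);c=np.array([M['m10']/M['m00'],M['m01']/M['m00']])
    # scene: upper rows of head via silhouette: fit top disc height: compare rendered head
    w=np.zeros_like(gs);
    sub=(gs[vs-14:vs+3,us-12:us+12]<75)
    best=None
    a=np.linspace(0,2*np.pi,40)
    for h in np.arange(h0-.008,h0+.0085,.0005):
      p=onplane(ft,*c,h)
      for dx in np.arange(-.006,.0061,.001):
       for dy in np.arange(-.006,.0061,.001):
        pts=[]
        for k,rr in((0,r),(-.010,r)):
            pts+= [proj(fs,p+[dx+rr*np.cos(t),dy+rr*np.sin(t),k]) for t in a]
        hull=cv2.convexHull((np.array(pts)*16).astype(np.int32))
        im=np.zeros_like(gs);cv2.fillConvexPoly(im,hull,1,shift=4)
        s=im[vs-14:vs+3,us-12:us+12].astype(bool)
        top=np.where(sub.any(1))[0][0]
        K=top+8
        e=(s[:K]^sub[:K]).sum()+0.1*(dx*dx+dy*dy)*1e6/4
        if best is None or e<best[0]:best=(e,h,dx,dy,p)
    p=onplane(ft,*c,h0)
    print(c.round(2),'area r px',np.sqrt(M['m00']/np.pi).round(2),'xy@h0',p.round(4),'best',best[0],best[1].round(4),best[2:4],best[4].round(4),'projscene',proj(fs,p).round(1))
E
```

```text
[374.08 237.22] area r px 4.55 xy@h0 [ 0.5727 -0.218   0.097 ] best 9.1 0.091 (np.float64(-0.002), np.float64(0.0)) [ 0.5731 -0.2187  0.091 ] projscene [239.8 279.1]
[302.95 261.73] area r px 5.5 xy@h0 [0.4957 0.0166 0.119 ] best 2.0 0.115 (np.float64(0.0), np.float64(0.0)) [0.4958 0.0166 0.115 ] projscene [303.7 218.7]
[232.69 266.21] area r px 6.36 xy@h0 [0.4845 0.24   0.147 ] best 7.025 0.146 (np.float64(0.001), np.float64(0.0)) [0.4845 0.2401 0.146 ] projscene [369.9 178.9]
```

```bash
python3 -m inch '1 -0.1 0.06 0 0 0 0; 1 -0.2 0.12 0 0 0 0; 1 -0.3 0.19 0 0 0 0; 1 -0.4 0.25 0 0 0 0; 1 -0.5 0.31 0 0 0 0; 1 -0.6 0.37 0 0 0 0; 1 -0.7 0.44 0 0 0 0; 1 -0.8 0.5 0 0 0 0; 1 -0.8 0.5 0 0 0 0; 1 -0.8 0.5 0 0 0 0'
cat > d.py <<'E'
import sys
from h import *
from scipy.spatial.transform import Rotation as R
s=arm.get_state();Rm=R.from_euler('xyz',s['ee_rot'])
t=np.array([float(x) for x in sys.argv[1:4]])
print('t',s['t'],'pos',s['eef_pos'].round(4),'rot',s['ee_rot'].round(4),'F',s['force'].round(2),'w',s['width'].round(4),'q',s['q'].round(2))
print('share',(Rm.inv().apply(t-s['eef_pos'])/.3).round(4))
E
python3 d.py 0.573 -0.218 0.2
```

```text
t: 1.1
eef_pos: [0.3783, -0.4357, 0.2264]
ee_rot: [3.141, -0.0, -2.855]
force: [-0.2, -0.8, 0.9]
width: 0.0132Traceback (most recent call last):
  File "d.py", line 6, in <module>
    print('t',s['t'],'pos',s['eef_pos'].round(4),'rot',s['ee_rot'].round(4),'F',s['force'].round(2),'w',s['width'].round(4),'q',s['q'].round(2))
                                                                                                        ^^^^^^^^^^^^^^^^
AttributeError: 'float' object has no attribute 'round'
```

```bash
sed -i "s/s\['width'\].round(4)/round(s['width'],4)/" d.py
python3 d.py 0.573 -0.218 0.145
```

```text
t 1.1 pos [ 0.3783 -0.4357  0.2264] rot [ 3.1412e+00 -3.0000e-04 -2.8549e+00] F [-0.22 -0.81  0.9 ] w 0.0132 q [-0.52  0.2  -0.21 -0.   -1.16 -0.77]
share [-0.8279  0.5124  0.2712]
```

```bash
python3 -m inch '1 -0.1 0.06 0 0 0 0; 1 -0.2 0.12 0 0 0 0; 1 -0.3 0.19 0 0 0 0; 1 -0.4 0.25 0 0 0 0; 1 -0.5 0.31 0 0 0 0; 1 -0.6 0.37 0 0 0 0; 1 -0.7 0.44 0 0 0 0; 1 -0.79 0.5 0 0 0 0; 1 -0.828 0.513 0.05 0 0 0; 1 -0.828 0.513 0.14 0 0 0; 1 -0.828 0.513 0.23 0 0 0; 1 -0.828 0.513 0.27 0 0 0'
python3 - <<'E'
from h import *
tiles=[]
for n,(u,v) in(('scene',(241,270)),('top',(374,238))):
    f=grab(n);b=cv2.cvtColor(f['img'],cv2.COLOR_RGB2BGR)
    tiles.append(cv2.resize(b[v-40:v+40,u-40:u+40],None,fx=5,fy=5,interpolation=cv2.INTER_CUBIC))
cv2.imwrite('pics/s1.png',np.hstack(tiles))
E
python3 d.py 0.573 -0.218 0.1
```

```text
t: 2.3
eef_pos: [0.5708, -0.2196, 0.1422]
ee_rot: [3.139, -0.004, -2.858]
force: [-0.6, -0.3, -0.8]
width: -0.0003
t 2.4 pos [ 0.5713 -0.2197  0.1433] rot [ 3.14   -0.0041 -2.8581] F [-0.23 -0.25 -0.46] w 0.0004 q [-0.05  0.32 -0.24 -0.   -1.01 -1.24]
share [-0.0077  0.0036  0.1442]
```

View pics/s1.png

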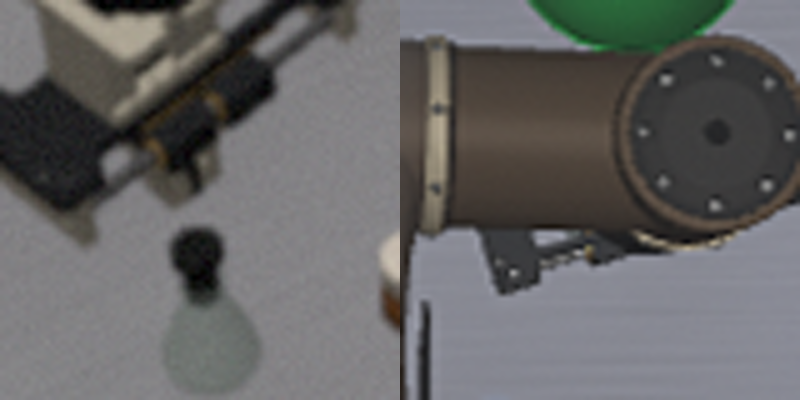

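The left half of the picture shows the closed fingertip centred just above the small stopper (tip about (185,195), stopper (195,240)). The arm hides it in the top view. Descending slowly.

```bash
python3 -m inch '1 -0.007 0.004 0.03 0 0 0; 1 -0.007 0.004 0.06 0 0 0; 1 -0.007 0.004 0.09 0 0 0; 1 -0.007 0.004 0.11 0 0 0; 1 -0.007 0.004 0.12 0 0 0; 1 -0.007 0.004 0.13 0 0 0; 1 -0.007 0.004 0.13 0 0 0'; python3 -m inch '1 0 0 0.004 0 0 0;1 0 0 0.008 0 0 0; 1 0 0 0.012 0 0 0; 1 0 0 0.016 0 0 0; 1 0 0 0.02 0 0 0'
python3 d.py 0.573 -0.218 0.1
```

```text
t: 3.1
eef_pos: [0.5745, -0.2171, 0.1063]
ee_rot: [3.141, -0.0, -2.857]
force: [0.3, 0.5, 0.1]
width: 0.0003
t: 3.6
eef_pos: [0.5747, -0.2172, 0.1005]
ee_rot: [-3.142, 0.0, -2.857]
force: [0.0, 1.0, -0.0]
width: 0.0005
t 3.6 pos [ 0.5747 -0.2172  0.1005] rot [-3.1415e+00  1.0000e-04 -2.8568e+00] F [ 0.02  1.   -0.05] w 0.0005 q [-0.04  0.37 -0.29  0.   -0.92 -1.24]
share [ 0.0061 -0.0011  0.0018]
```

```bash
python3 -m inch '1 0.004 0 0.004 0 0 0;1 0.004 0 0.008 0 0 0; 1 0.004 0 0.012 0 0 0; 1 0.004 0 0.016 0 0 0; 1 0.004 0 0.016 0 0 0'; python3 -m inch '1 0 0 0.004 0 0 0;1 0 0 0.008 0 0 0;1 0 0 0.012 0 0 0;1 0 0 0.012 0 0 0'
```

```text
t: 4.1
eef_pos: [0.5734, -0.2175, 0.0957]
ee_rot: [3.142, -0.0, -2.857]
force: [-0.0, -0.3, 0.5]
width: 0.0003
t: 4.5
eef_pos: [0.5734, -0.2175, 0.0919]
ee_rot: [3.141, -0.0, -2.857]
force: [-0.7, 0.0, 1.0]
width: 0.0003
```

```bash
python3 - <<'E'
from h import *
tiles=[]
for n,(u,v) in(('scene',(241,270)),):
    f=grab(n);b=cv2.cvtColor(f['img'],cv2.COLOR_RGB2BGR)
    tiles.append(cv2.resize(b[v-35:v+45,u-40:u+40],None,fx=7,fy=7,interpolation=cv2.INTER_CUBIC))
cv2.imwrite('pics/s2.png',np.hstack(tiles))
for i in range(3): print(arm.get_state()['force'].round(2),arm.get_state()['eef_pos'].round(4))
E
```

```text
[-0.94 -0.13  1.15] [ 0.5734 -0.2175  0.0919]
[-0.94 -0.13  1.15] [ 0.5734 -0.2175  0.0919]
[-0.94 -0.13  1.15] [ 0.5734 -0.2175  0.0919]
```

View pics/s2.png

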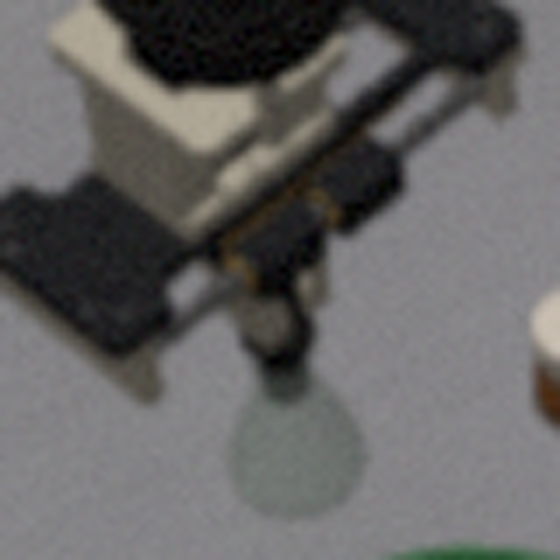

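```bash
python3 - <<'E'
from h import *
f=dict(np.load('pics/scene.npz'));b=cv2.cvtColor(f['img'],cv2.COLOR_RGB2BGR)
def proj(p):
    q=f['extrinsics']@np.r_[p,1];d=-q[2];return np.array([f['cx']+f['fx']*q[0]/d,f['cy']-f['fy']*q[1]/d])
u,v=241,275;im=cv2.resize(b[v-25:v+25,u-25:u+25],None,fx=11,fy=11,interpolation=cv2.INTER_CUBIC)
def P(p): return tuple(int(x) for x in ((proj(p)-[u-25,v-25]+.5)*11))
T=np.array([.5734,-.2175,.0919]);yw=-2.857
X=np.array([np.cos(yw),np.sin(yw),0]);Y=np.array([np.sin(yw),-np.cos(yw),0])
im2=im.copy()
c=[P(T+X*a*.0095+Y*s*.021) for a,s in((1,1),(1,-1),(-1,-1),(-1,1))]
cv2.polylines(im2,[np.array(c)],True,(0,0,255),1)
for h,col in((.098,(255,255,0)),(.088,(0,255,0))):
  cv2.polylines(im2,[np.array([P(np.array([.573+.014*np.cos(t),-.218+.014*np.sin(t),h])) for t in np.linspace(0,6.28,30)])],True,col,1)
cv2.imwrite('pics/s3.png',np.hstack([im,im2])[:, :][:, :1100] if 0 else cv2.resize(np.hstack([im,im2]),(800,400)))
E
```

```text
(no output)
```

View pics/s3.png

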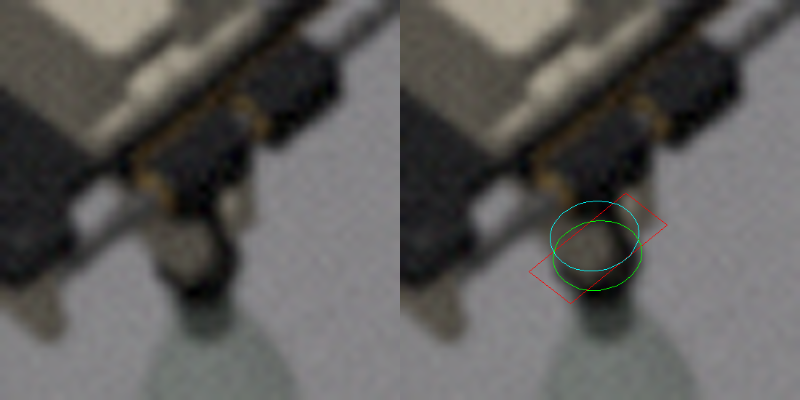

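The picture shows the finger standing on the head (about (190,260) in the left half), with the head near the lip. The stopper has clearly moved down. Continuing in small steps to the hard stop.

```bash
python3 -m inch '1 0 0 0.003 0 0 0;1 0 0 0.006 0 0 0;1 0 0 0.006 0 0 0'; python3 -m inch '1 0 0 0.003 0 0 0;1 0 0 0.003 0 0 0'; python3 -m inch '1 0 0 0.003 0 0 0;1 0 0 0.003 0 0 0'
```

```text
t: 4.85
eef_pos: [0.5734, -0.2175, 0.0902]
ee_rot: [3.142, -0.0, -2.857]
force: [0.0, 0.5, 1.0]
width: 0.0005
t: 5.05
eef_pos: [0.5734, -0.2175, 0.0894]
ee_rot: [3.142, -0.0, -2.857]
force: [-0.5, -0.1, 2.9]
width: 0.0002
t: 5.25
eef_pos: [0.5735, -0.2175, 0.0885]
ee_rot: [3.142, -0.0, -2.857]
force: [-0.8, 0.4, 2.3]
width: 0.0007
```

```bash
for i in 1 2 ; do python3 -m inch '1 0 0 0.002 0 0 0;1 0 0 0.002 0 0 0' | grep -E 'pos|force'; done;  python3 -m inch '1 0 0 0.003 0 0 0;1 0 0 0.003 0 0 0'
```

```text
eef_pos: [0.5737, -0.2176, 0.0884]
force: [-0.7, -0.1, 6.6]
eef_pos: [0.5739, -0.2177, 0.0884]
force: [-2.9, 1.2, 8.6]
t: 5.85
eef_pos: [0.5743, -0.2179, 0.0884]
ee_rot: [-3.14, 0.002, -2.856]
force: [-4.1, 0.4, 14.6]
width: 0.0007
```

Hard stop found at z = 0.0884 with 14.6 N, so the small stopper is home. Retracting.

```bash
python3 -m inch '1 0 0 -0.01 0 0 0;1 0 0 -0.04 0 0 0;1 0 0 -0.1 0 0 0;1 0 0 -0.18 0 0 0;1 0 0 -0.28 0 0 0;1 0 0 -0.35 0 0 0;1 0 0 -0.35 0 0 0;1 0 0 -0.35 0 0 0'; python3 d.py 0.4957 0.0166 0.18
```

```text
t: 6.65
eef_pos: [0.5735, -0.2174, 0.1918]
ee_rot: [3.142, 0.001, -2.857]
force: [0.4, -0.8, -0.3]
width: 0.0004
t 6.65 pos [ 0.5735 -0.2174  0.1918] rot [ 3.1415e+00  1.0000e-03 -2.8570e+00] F [ 0.41 -0.82 -0.3 ] w 0.0004 q [-0.04  0.28 -0.18 -0.   -1.11 -1.24]
share [0.0301 0.8213 0.0394]
```

```bash
python3 -m inch '1 0.003 0.08 0 0 0 0;1 0.006 0.18 0 0 0 0;1 0.01 0.28 0 0 0 0;1 0.014 0.38 0 0 0 0;1 0.018 0.48 0 0 0 0;1 0.021 0.58 0 0 0 0;1 0.025 0.68 0 0 0 0;1 0.028 0.76 0 0 0 0;1 0.03 0.821 0 0 0 0;1 0.03 0.821 0.02 0 0 0;1 0.03 0.821 0.08 0 0 0;1 0.03 0.821 0.14 0 0 0'; python3 - <<'E'
from h import *
f=grab('scene','m.png');b=cv2.cvtColor(f['img'],cv2.COLOR_RGB2BGR)
u,v=285,235;cv2.imwrite('pics/m1.png',cv2.resize(b[v-75:v+75,u-100:u+100],None,fx=4,fy=4,interpolation=cv2.INTER_CUBIC))
E
python3 d.py 0.4957 0.0166 0.122
```

```text
t: 7.85
eef_pos: [0.4953, 0.016, 0.1482]
ee_rot: [3.141, -0.001, -2.857]
force: [0.8, 0.5, -0.4]
width: 0.0002
t 7.9 pos [0.4934 0.0155 0.145 ] rot [ 3.1411 -0.0055 -2.8576] F [-2.34 -0.41 -3.01] w 0.0005 q [ 0.43  0.14 -0.49 -0.   -0.95 -1.72]
share [-0.0087  0.0014  0.0766]
```

View pics/m1.png

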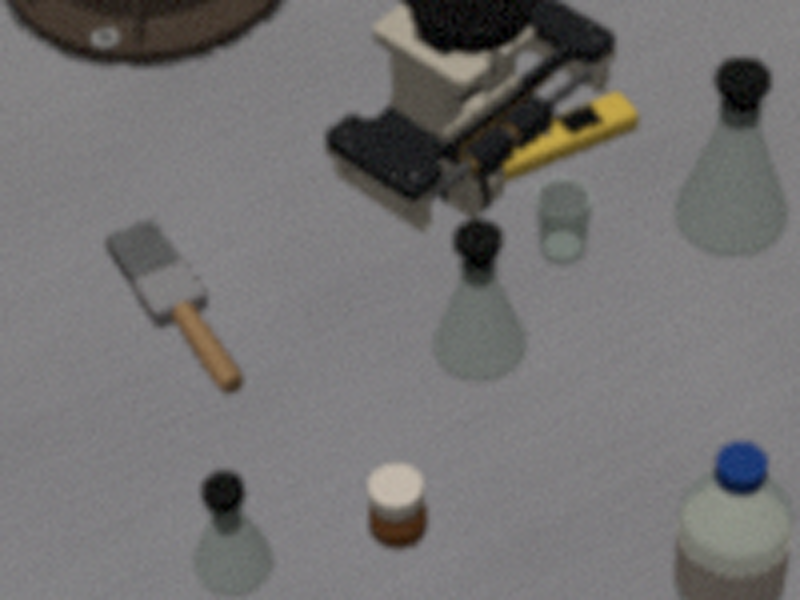

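The small flask's stopper, at (222,492), now sits on the lip. The fingertip is above the medium stopper at (478,240) and nothing else has moved. Descending.

```bash
python3 -m inch '1 0 0 0.02 0 0 0;1 0 0 0.04 0 0 0;1 0 0 0.06 0 0 0; 1 0 0 0.075 0 0 0;1 0 0 0.08 0 0 0;1 0 0 0.08 0 0 0;1 0 0 0.08 0 0 0';  python3 d.py 0.4957 0.0166 0.118
```

```text
t: 8.6
eef_pos: [0.4958, 0.0164, 0.1257]
ee_rot: [-3.142, 0.0, -2.857]
force: [0.1, 0.7, -0.2]
width: 0.0
t 8.6 pos [0.4958 0.0164 0.1257] rot [-3.1416e+00  4.0000e-04 -2.8567e+00] F [ 0.09  0.7  -0.24] w 0.0 q [ 0.43  0.16 -0.51  0.   -0.9  -1.72]
share [0.0003 0.0007 0.0257]
```

```bash
python3 -m inch '1 0 0 0.005 0 0 0;1 0 0 0.01 0 0 0;1 0 0 0.015 0 0 0; 1 0 0 0.02 0 0 0;1 0 0 0.024 0 0 0;1 0 0 0.028 0 0 0;1 0 0 0.032 0 0 0;1 0 0 0.032 0 0 0';python3 -m inch '1 0 0 0.004 0 0 0;1 0 0 0.008 0 0 0;1 0 0 0.012 0 0 0;1 0 0 0.012 0 0 0';python3 -m inch '1 0 0 0.003 0 0 0;1 0 0 0.006 0 0 0;1 0 0 0.006 0 0 0'
```

```text
t: 9.4
eef_pos: [0.4956, 0.0163, 0.1158]
ee_rot: [3.142, -0.0, -2.857]
force: [-1.0, 0.1, 1.4]
width: 0.0001
t: 9.8
eef_pos: [0.4956, 0.0163, 0.112]
ee_rot: [3.142, -0.0, -2.857]
force: [0.3, -0.9, 0.6]
width: 0.0002
t: 10.1
eef_pos: [0.4956, 0.0163, 0.1103]
ee_rot: [3.142, -0.0, -2.857]
force: [-0.4, 0.5, 2.5]
width: 0.0005
```

```bash
python3 -m inch '1 0 0 0.003 0 0 0;1 0 0 0.003 0 0 0' | grep -E 'pos|force';python3 -m inch '1 0 0 0.003 0 0 0;1 0 0 0.003 0 0 0' | grep -E 'pos|force'; python3 -m inch '1 0 0 0.002 0 0 0;1 0 0 0.002 0 0 0'
```

```text
eef_pos: [0.4961, 0.0164, 0.1103]
force: [-2.5, -0.2, 9.1]
eef_pos: [0.4966, 0.0164, 0.1103]
force: [-6.4, -0.2, 17.3]
t: 10.7
eef_pos: [0.4969, 0.0164, 0.1103]
ee_rot: [-3.141, 0.003, -2.856]
force: [-6.1, -0.6, 21.1]
width: 0.0007
```

Hard stop at z = 0.1103, so the medium stopper is home. Retracting and moving to the large flask.

```bash
python3 -m inch '1 0 0 -0.01 0 0 0;1 0 0 -0.04 0 0 0;1 0 0 -0.1 0 0 0;1 0 0 -0.18 0 0 0;1 0 0 -0.27 0 0 0;1 0 0 -0.33 0 0 0;1 0 0 -0.33 0 0 0;1 0 0 -0.33 0 0 0'; python3 d.py 0.4845 0.240 0.17
```

```text
t: 11.5
eef_pos: [0.4955, 0.0165, 0.2072]
ee_rot: [3.141, 0.0, -2.857]
force: [-0.2, -0.3, -0.7]
width: 0.0005
t 11.5 pos [0.4955 0.0165 0.2072] rot [ 3.1411e+00  5.0000e-04 -2.8570e+00] F [-0.17 -0.27 -0.67] w 0.0005 q [ 0.43  0.08 -0.4  -0.   -1.09 -1.72]
share [-0.1738  0.7254  0.1243]
```

```bash
python3 -m inch '1 -0.02 0.08 0 0 0 0;1 -0.04 0.18 0 0 0 0;1 -0.07 0.28 0 0 0 0;1 -0.09 0.38 0 0 0 0;1 -0.115 0.48 0 0 0 0;1 -0.14 0.58 0 0 0 0;1 -0.16 0.66 0 0 0 0;1 -0.174 0.7255 0 0 0 0;1 -0.174 0.7255 0 0 0 0;1 -0.174 0.7255 0.03 0 0 0;1 -0.174 0.7255 0.08 0 0 0;1 -0.174 0.7255 0.11 0 0 0'; python3 - <<'E'
from h import *
f=grab('scene','l.png');b=cv2.cvtColor(f['img'],cv2.COLOR_RGB2BGR)
u,v=320,215;cv2.imwrite('pics/l1.png',cv2.resize(b[v-75:v+75,u-100:u+100],None,fx=4,fy=4,interpolation=cv2.INTER_CUBIC))
E
python3 d.py 0.4845 0.240 0.15
```

```text
t: 12.7
eef_pos: [0.4839, 0.2386, 0.1723]
ee_rot: [-3.141, -0.002, -2.858]
force: [-0.3, 0.3, 0.4]
width: 0.0004
t 12.75 pos [0.4834 0.2383 0.1711] rot [-3.1404 -0.0036 -2.8581] F [-1.13 -1.01 -2.22] w 0.0002 q [ 0.82  0.18 -0.36 -0.   -1.03 -2.11]
share [-0.0053  0.0046  0.0704]
```

View pics/l1.png

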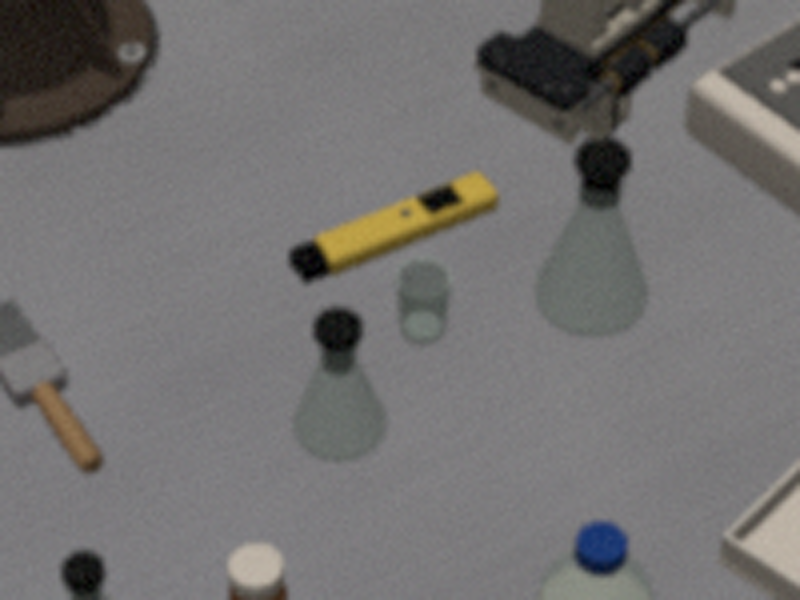

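The medium stopper at (338,330) sits on the lip. The fingertip at about (602,130) is over the large stopper at (602,162), and the surroundings haven't moved. Descending.

```bash
python3 -m inch '1 0 0 0.02 0 0 0;1 0 0 0.04 0 0 0;1 0 0 0.055 0 0 0;1 0 0 0.065 0 0 0;1 0 0 0.065 0 0 0;1 0 0 0.065 0 0 0';  python3 d.py 0.4845 0.240 0.146
```

```text
t: 13.35
eef_pos: [0.4847, 0.24, 0.1547]
ee_rot: [3.142, 0.0, -2.857]
force: [1.0, -0.8, 0.4]
width: 0.0001
t 13.35 pos [0.4847 0.24   0.1547] rot [ 3.1416e+00  2.0000e-04 -2.8567e+00] F [ 0.96 -0.76  0.4 ] w 0.0001 q [ 0.82  0.2  -0.39  0.   -0.99 -2.11]
share [0.0006 0.0002 0.029 ]
```

```bash
python3 -m inch '1 0 0 0.006 0 0 0;1 0 0 0.012 0 0 0;1 0 0 0.018 0 0 0; 1 0 0 0.022 0 0 0;1 0 0 0.026 0 0 0;1 0 0 0.03 0 0 0;1 0 0 0.034 0 0 0;1 0 0 0.034 0 0 0';python3 -m inch '1 0 0 0.004 0 0 0;1 0 0 0.008 0 0 0;1 0 0 0.012 0 0 0;1 0 0 0.012 0 0 0';python3 -m inch '1 0 0 0.003 0 0 0;1 0 0 0.006 0 0 0;1 0 0 0.006 0 0 0'
```

```text
t: 14.15
eef_pos: [0.4846, 0.2399, 0.1443]
ee_rot: [-3.142, -0.0, -2.857]
force: [-0.5, 0.4, 1.5]
width: 0.0003
t: 14.55
eef_pos: [0.4846, 0.2399, 0.1405]
ee_rot: [-3.142, -0.0, -2.857]
force: [0.3, -0.4, 1.0]
width: 0.0007
t: 14.85
eef_pos: [0.4846, 0.2399, 0.1388]
ee_rot: [3.142, -0.0, -2.857]
force: [0.9, -0.4, 1.5]
width: 0.0001
```

```bash
python3 -m inch '1 0 0 0.003 0 0 0;1 0 0 0.003 0 0 0' | grep -E 'pos|force';python3 -m inch '1 0 0 0.003 0 0 0;1 0 0 0.003 0 0 0' | grep -E 'pos|force'; python3 -m inch '1 0 0 0.002 0 0 0;1 0 0 0.002 0 0 0'
```

```text
eef_pos: [0.4847, 0.24, 0.1383]
force: [-0.8, -0.5, 5.1]
eef_pos: [0.4851, 0.2401, 0.1383]
force: [-3.4, -1.7, 10.5]
t: 15.45
eef_pos: [0.4854, 0.2402, 0.1383]
ee_rot: [3.141, 0.002, -2.856]
force: [-4.5, -2.5, 14.7]
width: 0.0004
```

Hard stop at z = 0.1383. Retracting, then checking all three.

```bash
python3 -m inch '1 0 0 -0.01 0 0 0;1 0 0 -0.04 0 0 0;1 0 0 -0.1 0 0 0;1 0 0 -0.18 0 0 0;1 0 0 -0.28 0 0 0;1 0 0 -0.36 0 0 0;1 0 0 -0.42 0 0 0;1 0 0 -0.42 0 0 0;1 0 0 -0.42 0 0 0'; python3 - <<'E'
from h import *
f=grab('scene','e.png');b=cv2.cvtColor(f['img'],cv2.COLOR_RGB2BGR)
u,v=310,235;cv2.imwrite('pics/e1.png',cv2.resize(b[v-75:v+75,u-100:u+100],None,fx=4,fy=4,interpolation=cv2.INTER_CUBIC))
o=cv2.imread('pics/scene0.png')
cv2.imwrite('pics/e2.png',np.vstack([np.hstack([cv2.resize(i[v-20:v+20,u-20:u+20],None,fx=6,fy=6,interpolation=cv2.INTER_NEAREST) for u,v in((241,287),(304,228),(371,190))]) for i in(o,b)]))
E
```

```text
t: 16.35
eef_pos: [0.4845, 0.2399, 0.2627]
ee_rot: [3.141, 0.0, -2.857]
force: [-1.2, -0.6, -0.9]
width: 0.0002
```

View pics/e2.png

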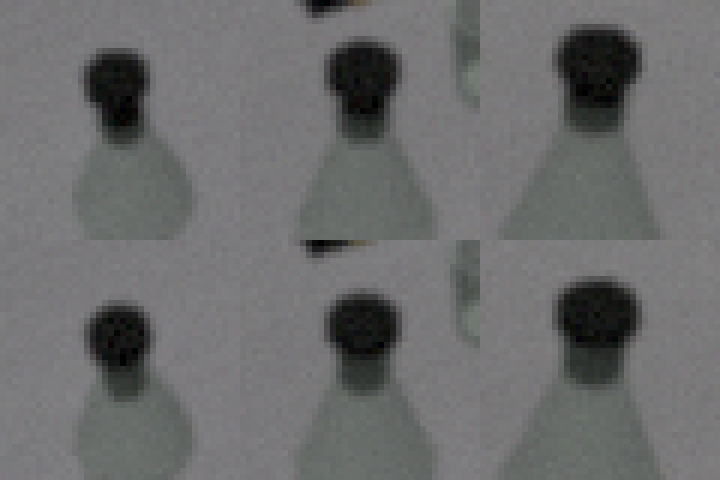

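View pics/e1.png

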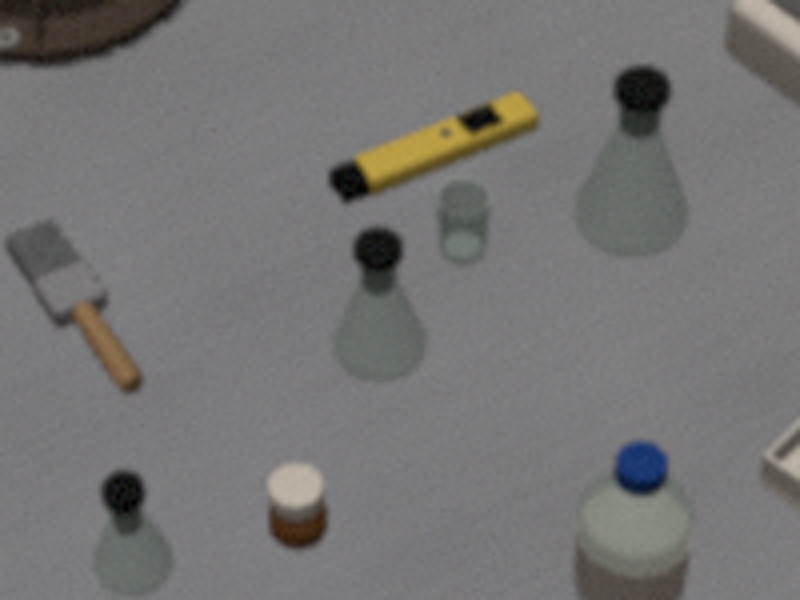

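The before/after crops show all three heads lowered onto their lips (for example the small one from (117,78) to (120,95) in its crop). The flasks are upright and have not moved, and the neighbouring things are undisturbed.

```bash
python3 -c "
from station import arm
print(arm.job_done(),arm.get_state()['t'])"
```

```text
the job is handed in; nothing more can be done
the job is handed in; nothing more can be done
```

I pressed the three stoppers home in order (small, medium, large) with the closed fingertips, then retracted clear and handed the job in. The last robot time I read was 16.35 s.

| Stopper | TCP height at hard stop | Expected height when home | Final push |
|---|---|---|---|
| Small | 88.4 mm | 88 mm | about 15 N |
| Medium | 110.3 mm | 110 mm | about 21 N |
| Large | 138.3 mm | 138 mm | about 15 N |

- **Final pictures:** all three heads sit on their lips, the flasks are upright and look unmoved, and everything else within the close-up is where it was. I judged this by eye from the scene camera. I did not measure how far the flasks moved, and did not look at the top camera again.
- **Disagreements:** while the stoppers were sliding, the wrist force mostly read 1–3 N, against the stated 3 N with about 1 N of noise. I therefore relied on the rise in force at the hard stop rather than on feeling first contact. The picture-based height fit for the small stopper was also about 6 mm lower than the depth reading, which the press showed to be the better figure.

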